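Bed the block on its parallels in the vise

ROBOT

A 6-joint arm with a two-finger parallel gripper is mounted at the origin on the work surface. World frame = base frame: x ahead of the robot, y to its left, z up, the work surface at z = 0. Lengths are in mm, angles in rad, forces in N, time in s.
With the tool pointing down it reaches from about 250 to 800 mm from the base axis. Payload 8.5 kg.
Tool frame: the origin (TCP) lies at the centre of the arm's flange, where the gripper is bolted on; the fingertips stand 173 mm ahead of it and the grasp point (between the pads) lies 155 mm ahead of it; z points along the fingers, y is the direction in which the jaws open and shut (so a half turn about z gives the same grasp; the last joint's range is limited). The gripper opens to 85 mm and grips with 20 to 120 N. Pads are 22 mm wide; open, the fingers measure 114 mm over their backs; the gripper's body (76 mm by 85 mm) begins 54 mm behind the grasp point. The pads swing forward as they close: fully open they stand 13 mm farther back than shut.
Start: joints at [-1.108, 0.238, -0.013, 1.319, 0, 1.571], TCP at [234.376, -469.751, 404.676] pointing down, gripper open.
Joint ranges: [-2.66, 2.66], [-1.03, 1.9], [-1.14, 1.46], [-1.82, 2.27], [-1.45, 1.34], [-3.14, 3.14]. Speed limits (rad/s): [2.22, 2.22, 2.79, 3.14, 3.14, 3.14].

INTERFACE

Orientations are given as a rotation vector (axis times angle).
In Python, from workcell import readout, grab_frame, close_job gives the robot as it stands.
- The arm moves only by the shell command python3 -m crank 'ROWS' [FORCE]. ROWS is JSON, a list that holds one entry, the list of rows, each a list of 5 numbers: the shift along the tool's x, y, z in m, then the turn about the tool's z in rad, then the opening, from 0 (shut) to 1 (fully open). In form: [[[dx, dy, dz, yaw, gripper], ...]]. A call has 1 to 12 rows; each row shifts and turns the pose as measured when the row begins, along the tool's axes as they then stand; what a row does not reach is not made up. A row lasts 1/8 s, in which the tool goes at most 62.5 mm and 10.7 degrees, less where a joint would pass 70% of its speed; a pose out of reach is approached as far as the arm can. A call is refused whole if a number of a shift passes 0.0625 or a number of a turn 0.188, either way. A call with a gripper value outside its range is refused whole. The fingers move at their own pace and stop on an object; FORCE is the grip in N (left out, the last holds). Time passes only in rows, so rows that do not move let the fingers close. It gives the time, the measured TCP pose, the force and the opening at its end, in the units of the state.
- readout.state(): the state, without advancing time (a new reading comes with each control period).
- grab_frame(name): name is "side" or "top" or "wrist"; returns a dict with "img" (384x512x3 uint8, red, green, blue), "depth" (384x512 float32, mm along the optical axis (not along the pixel's ray), 0 where there is no reading), "vertical_fov" (degrees; the focal length in pixels is half the picture's height over the tangent of half this angle, whatever the lens; pixels are square), "cx", "cy" (the principal point, pixels), "k1" (the pictures are not rectified: a ray, as slopes to the right and down, at radius r is drawn at 1 + k1 r^2 times it, then the intrinsics apply), "camera_from_world" (4x4, takes a point from world to camera coordinates). Camera axes: x right, y down, z forward; pixel columns grow to the right and rows downward; lengths in mm; the calibration is good to about 2 mm. A picture is of the moment at which its call begins.
- close_job(): hands the job in, once; it reports no verdict.
The state is a dict: "clock": time; "joint_positions": joint angles; "qvel": joint speeds; "tau": joint torques, N m; "tool_pos": TCP position; "tool_rot": TCP orientation; "contact_force": force on the tool from outside, world axes, zero at the start; "moment": the same for the moment, N m; "finger_gap": finger opening in mm.
Only numpy, scipy, OpenCV 4.12 (cv2) and the standard library are available. Lean on these libraries where they do the work, as an engineer would, in place of code of your own. Each camera call takes 0.05 s, during which the arm holds its last target. There are 200 camera calls.

TASK

The aluminium block in the vise still stands proud of the two parallels under it. Take the tamper with the white nylon head, not the steel or the brass one, and with its head tap or press the block down from above until it is firmly bedded on both parallels and they can no longer slide; nothing else may touch the block. Then stand the nylon tamper upright on the blue mat again, leaving the other two tampers standing.

Things in the scene. Friction and masses are not known exactly. Their poses are not given: they have to be found in the camera images.
- nylon_center (a point): The tool to use: tamper standing on its white nylon head, axis upright: round head 40 mm in diameter and 40 mm high at the bottom, a steel collar 30 mm in diameter and 6 mm high above it, then a round wooden handle 24 mm in diameter and 74 mm long up to the top, 120 mm above the foot. This point lies on the axis, 60 mm above the foot; its z axis points up the handle. The middle of the handle is 23 mm above this point. About 0.16 kg.
- brass_center (a point): Bystander: tamper standing on its brass (yellow metal) head, axis upright: round head 40 mm in diameter and 40 mm high at the bottom, a steel collar 30 mm in diameter and 6 mm high above it, then a round wooden handle 24 mm in diameter and 74 mm long up to the top, 120 mm above the foot. This point lies on the axis, 60 mm above the foot; its z axis points up the handle. The middle of the handle is 23 mm above this point. About 0.5 kg.
- steel_center (a point): Bystander: tamper standing on its dark steel head, axis upright: round head 40 mm in diameter and 40 mm high at the bottom, a steel collar 30 mm in diameter and 6 mm high above it, then a round wooden handle 24 mm in diameter and 74 mm long up to the top, 120 mm above the foot. This point lies on the axis, 60 mm above the foot; its z axis points up the handle. The middle of the handle is 23 mm above this point. About 0.5 kg.
- mat: Blue mat fixed to the table, 140 mm along its x, 300 mm along its y, 4 mm thick; origin at the centre of its underside on the table, z up. The three tampers stand on it in a row along its y axis about 90 mm apart, in any order.
- vise: Green machine vise fixed to the table, 200 mm along its x, 75 mm wide along its y, with a screw and cross handle reaching 132 mm from the origin towards its -x. Origin at the centre of its underside on the table, z up. Its two jaws rise to 66 mm above the table and grip the block between them, with their faces square to x.
- block_top (a point): Centre of the top face of the aluminium block held between the vise jaws: 44 mm along the vise's x, 70 mm along its y, 40 mm high. The axes are those of the vise. When bedded, its top lies 82 mm above the table, 16 mm above the jaws.
- block (a joint): How far the block stands above its bedded position, in m: 0 is bedded on the parallels, 0.007 to 0.014 at the start. It moves straight down only. The jaws' friction holds it where it is left: a downward push of about 9 N (7 to 11 N) makes it move, and when bedded it stops hard. A final push of 18 N or so beds it firmly.
- parallel_a: Loose steel parallel, an upright strip 8 mm thick, 110 mm long along its y and 20 mm high, lying on the vise bed 22 mm above the table, under the block beside the +x jaw; its ends stick out of the vise. Origin at the centre of its underside.
- parallel_b: The same parallel beside the -x jaw.

How it is judged (in metres and radians):
On the way:
1. the block is bedded on both parallels (value of joint block below 0.002 m and contact force between block and parallel_a above 0.3 N and contact force between block and parallel_b above 0.3 N), for 0.1 s.
At the end, for the whole second after the job is handed in: The block is down (within 2 mm of its bedded position) and presses on both parallels; the nylon tamper stands still and upright (within 10 degrees) with its axis on the blue mat; the brass and steel tampers are upright (all of step 1 and x of nylon_center in the frame of mat between -0.07 and 0.07 m and y of nylon_center in the frame of mat between -0.15 and 0.15 m and z of nylon_center in the frame of mat between 0.055 and 0.072 m and angle between each of nylon_center, brass_center, steel_center's own z axis and vertical below 0.17 rad and linear speed of nylon below 0.02 m/s); the robot touches nothing.
It fails at once if the gripper or arm touches the block (contact force between any of the fingers, the arm and block above 0.5 N).
It fails at once if the brass or steel tamper touches the block (contact force between any of brass, steel and block above 0.5 N).
It fails at once if the brass or steel tamper is knocked over (angle between any of brass_center, steel_center's own z axis and vertical above 0.6 rad).
It also fails if it takes over 58 s, if anything falls off the work surface, if the arm or the gripper's body presses on something with over 40 N, if the wrist force passes 120 N, or if a joint passes its speed limit or range.

## Working session

There is one attempt and no reset: what is moved stays moved. The work goes in short steps, Python scripts to look and compute and a shell command to move; the robot and the scene stay as the last step left them, time stands still between calls to the robot, and variables do not carry over. Pictures are saved under pics/ and viewed, about 8 in all and at most 12, crops included, and the job is handed in when it is done.

```bash
mkdir -p pics; cat > h.py <<'E'
import numpy as np, cv2
from workcell import readout, grab_frame
def K(f):
    h,w=f["img"].shape[:2]; F=h/2/np.tan(np.radians(f["vertical_fov"])/2)
    return F
def slopes(f,uv):
    F=K(f); uv=np.atleast_2d(uv).astype(float)
    A=np.array([[F,0,f["cx"]],[0,F,f["cy"]],[0,0,1]])
    return cv2.undistortPoints(uv[:,None],A,np.array([f["k1"],0,0,0.]))[:,0]
def onplane(f,uv,z):
    s=slopes(f,uv); T=np.array(f["camera_from_world"]); R=T[:3,:3]; c=-R.T@T[:3,3]
    d=np.c_[s,np.ones(len(s))]@R
    return c+d*((z-c[2])/d[:,2])[:,None]
def cloud(f):
    h,w=f["depth"].shape; v,u=np.mgrid[:h,:w]; s=slopes(f,np.c_[u.ravel(),v.ravel()])
    d=f["depth"].ravel(); T=np.array(f["camera_from_world"])
    P=np.c_[s,np.ones(len(s))]*d[:,None]
    P=(P-T[:3,3])@T[:3,:3]; P[d==0]=np.nan
    return P.reshape(h,w,3)
def save(f,n): cv2.imwrite("pics/"+n,f["img"][:,:,::-1])
E
python3 - <<'E'
from h import *
import pickle
for n in ("top","side"):
    f=grab_frame(n); pickle.dump(f,open(n+".pkl","wb")); save(f,n+"0.png"); print(n,f["vertical_fov"],f["k1"],np.round(f["camera_from_world"],2).tolist())
print(readout.state())
E
```

```text
top 46.31383245560746 -0.059706468296187004 [[-0.02, -1.0, -0.0, -36.54], [-1.0, 0.02, -0.07, 569.94], [0.07, 0.0, -1.0, 1001.66], [0.0, 0.0, 0.0, 1.0]]
side 51.16923576471477 -0.05634311430775379 [[-0.96, -0.29, -0.0, 511.81], [-0.18, 0.6, -0.78, 209.73], [0.23, -0.74, -0.63, 675.58], [0.0, 0.0, 0.0, 1.0]]
{'clock': 0.1, 'joint_positions': array([-1.10802404e+00,  2.38750133e-01, -1.41451697e-02,  1.31918594e+00,
        1.86598166e-06,  1.57077706e+00]), 'qvel': array([-0.00100009, -0.00136726,  0.00210912, -0.00020788, -0.00035967,
       -0.00031058]), 'tau': array([ 3.85444832e-05, -5.39720571e+01,  3.46998668e+01,  1.34886423e-02,
        1.01988434e-05, -5.65434505e-06]), 'tool_pos': array([ 234.31768849, -469.66213911,  404.13601281]), 'tool_rot': array([-3.05664275e+00, -7.20194368e-01,  4.59804547e-04]), 'contact_force': array([0.07553593, 0.26867099, 1.17105833]), 'moment': array([-0.03571657, -0.02641442,  0.02327906]), 'finger_gap': 85.37637070553087}
```

View pics/top0.png

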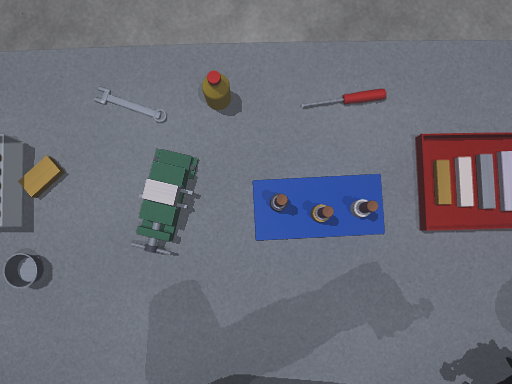

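View pics/side0.png

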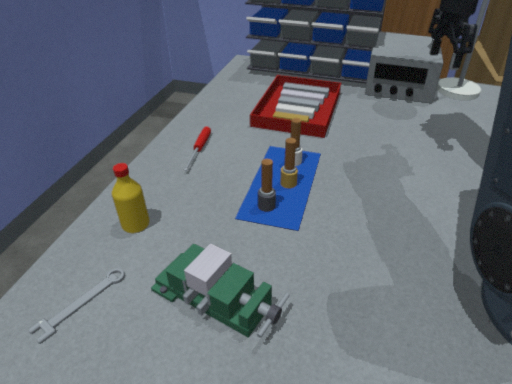

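The top view shows the nylon tamper at the right of the mat (~360,208), brass in the middle (322,213), steel on the left (280,201) and the block at (161,192). The side view agrees: white head farthest, steel nearest, and the block in the vise at (210,268).

```bash
python3 - <<'E'
from h import *
import pickle
f=pickle.load(open("top.pkl","rb")); P=cloud(f); img=f["img"]; hsv=cv2.cvtColor(img,cv2.COLOR_RGB2HSV)
def rect(m,z):
    m=m.astype(np.uint8); n,l,s,c=cv2.connectedComponentsWithStats(m); k=1+np.argmax(s[1:,4])
    ct=max(cv2.findContours((l==k).astype(np.uint8),0,1)[0],key=cv2.contourArea)
    q=onplane(f,ct[:,0],z)[:,:2].astype(np.float32); r=cv2.minAreaRect(q); return r,l==k
b=(hsv[...,0]>105)&(hsv[...,0]<130)&(hsv[...,1]>150)
print("mat",rect(b,4)[0])
roi=np.zeros(b.shape,bool); roi[140:260,130:205]=1
w=roi&(hsv[...,1]<40)&(hsv[...,2]>150)
r,k=rect(w,92); print("block",r, "z",np.nanpercentile(P[k][:,2],[10,50,90]))
g=roi&(hsv[...,0]>50)&(hsv[...,0]<95)&(hsv[...,1]>70); print("vise",rect(g,66)[0])
for n,(u,v) in dict(steel=(280,201),brass=(322,213),nylon=(364,208)).items():
    W=P[v-20:v+20,u-20:u+20].reshape(-1,3); t=W[W[:,2]>118]; print(n,len(t),np.nanmedian(t,0), (t.min(0)+t.max(0))/2, np.ptp(t,axis=0))
s=pickle.load(open("side.pkl","rb")); Q=cloud(s).reshape(-1,3)
t=Q[(Q[:,2]>118)&(Q[:,2]<135)]
for c in [(0,0)]:
    pass
for n,(u,v) in dict(steel=(267,165),brass=(291,145),nylon=(296,125)).items():
    W=cloud(s)[v-15:v+15,u-8:u+9].reshape(-1,3); t=W[(W[:,2]>119)&(W[:,2]<130)]; print("side",n,len(t),(t.min(0)+t.max(0))/2,np.ptp(t,axis=0))
E
```

```text
mat ((550.196533203125, -214.3359832763672), (138.65098571777344, 298.009033203125), 1.758998155593872)
block ((585.6071166992188, 138.436279296875), (75.23938751220703, 43.033119201660156), 75.51617431640625) z [88.32277891 90.55372889 92.88489918]
vise ((638.5787353515625, 110.56730651855469), (93.99650573730469, 69.77596282958984), 74.72442626953125)
steel 105 [ 561.02084957 -121.26687507  123.32555973] [ 560.31535549 -120.72222863  123.03528629] [22.5322636  22.63965965  9.02273092]
brass 106 [ 534.50743961 -214.73687408  123.40201908] [ 533.60372119 -214.5050628   123.58511068] [22.37108831 22.99107228  9.82418579]
nylon 109 [ 543.03696096 -305.53534446  122.63449281] [ 543.92310485 -305.25420034  122.4078488 ] [22.95488192 23.71987756  8.4263639 ]
side steel 88 [ 561.15087991 -119.57253164  123.35052393] [22.76924734 21.68837977  8.07526165]
side brass 71 [ 535.54792436 -213.4358662   123.62037648] [22.59732431 21.95897356  8.78099113]
side nylon 78 [ 541.41616041 -266.03866892  123.64368758] [ 30.69981246 102.41855338   8.73436894]
```

Nylon tamper at (543.5, -305), handle top 124 as it must be; block at (585.6, 138.4), top ≈ 91 (about 9 mm proud). Now I move above the nylon tamper.

```bash
cat > d.py <<'E'
import sys; from h import *
from scipy.spatial.transform import Rotation as Ro
s=readout.state(); R=Ro.from_rotvec(s["tool_rot"]).as_matrix()
print("t",round(s["clock"],2),"tcp",s["tool_pos"].round(1),"F",s["contact_force"].round(1),"M",s["moment"].round(2),"gap",round(s["finger_gap"],1),"z",R[:,2].round(3),"yang",np.degrees(np.arctan2(R[1,1],R[0,1])).round(1),"j6",s["joint_positions"][5].round(2))
if len(sys.argv)>3: print("to go tool mm",(R.T@(np.array(sys.argv[1:4],float)-s["tool_pos"])).round(1))
E
python3 -m crank '[[[0.05,0,0,0,1],[0.05,0,0,0,1],[0.05,0,0,0,1],[0.05,0,0,0,1],[0.05,0,0,0,1],[0.05,0,0,0,1],[0.05,-0.01,0,0,1],[0,0,0,-0.18,1],[0,0,0,-0.18,1],[0,0,0,-0.18,1],[0,0,0,-0.18,1],[0,0,0,0,1]]]' 80; python3 d.py 543.5 -305.3 300
```

```text
clock: 1.6
tool_pos: [553.7, -298.6, 397.5]
tool_rot: [-2.583, -1.77, 0.006]
contact_force: [-0.6, 0.9, -0.4]
finger_gap: 85.4
t 1.6 tcp [ 553.7 -298.6  397.5] F [-0.6  0.9 -0.4] M [-0.08 -0.03  0.01] gap 85.4 z [-0.009  0.006 -1.   ] yang -21.2 j6 1.45
to go tool mm [-10.1  -6.   97.5]
```

```bash
python3 -m crank '[[[-0.010,-0.006,0.02,0,1],[0,0,0.03,0,1],[0,0,0.02,0,1],[0,0,0,0,1]]]'; python3 d.py 543.5 -305.3 250; python3 - <<'E'
from h import *
f=grab_frame("wrist"); save(f,"w1.png"); P=cloud(f).reshape(-1,3)
t=P[(P[:,2]>119)&(P[:,2]<130)&(np.hypot(P[:,0]-543,P[:,1]+305)<30)]
print(len(t),np.median(t,0),(t.min(0)+t.max(0))/2,np.ptp(t,axis=0))
E
```

```text
clock: 2.1
tool_pos: [543.4, -305.7, 325.3]
tool_rot: [-2.6, -1.745, 0.007]
contact_force: [0.1, 0.5, 1.3]
finger_gap: 85.6
t 2.1 tcp [ 543.4 -305.7  325.3] F [0.1 0.5 1.3] M [ 0.05  0.03 -0.01] gap 85.6 z [-0.009  0.006 -1.   ] yang -22.3 j6 1.45
to go tool mm [ 0.2  0.8 75.3]
879 [ 544.56520978 -305.53386285  123.72804979] [ 544.17112737 -306.38657853  122.34668257] [23.52728582 23.66065638  6.57649341]
```

View pics/w1.png

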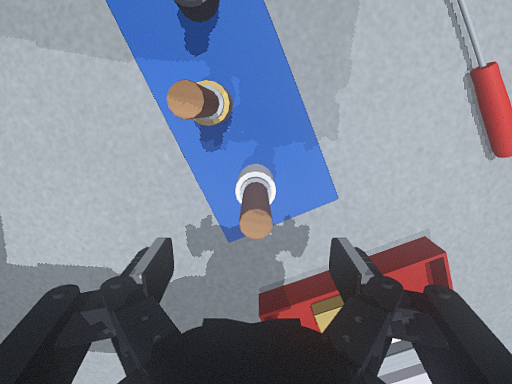

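The wrist view shows the white-headed tamper (handle top at 256,222) centred between the fingers, with brass well clear at (187,98). I go down and grip.

```bash
python3 -m crank '[[[0,0,0.03,0,1],[0,0,0.025,0,1],[0,0,0.02,0,1],[0,0,0,0,1],[0,0,0,0,0],[0,0,0,0,0],[0,0,0,0,0],[0,0,0,0,0],[0,0,0,0,0],[0,0,0,0,0]]]' 80; python3 d.py 543.5 -305.3 250
```

```text
clock: 3.4
tool_pos: [546.0, -306.9, 258.5]
tool_rot: [2.615, 1.738, 0.003]
contact_force: [-0.1, -0.2, -1.3]
finger_gap: 22.7
t 3.4 tcp [ 546.  -306.9  258.5] F [-0.1 -0.2 -1.3] M [ 0.   -0.02  0.01] gap 22.7 z [ 0.003 -0.    -1.   ] yang -22.8 j6 1.46
to go tool mm [ 0.5 -2.9  8.5]
```

```bash
python3 -m crank '[[[0,0,-0.01,0,0],[0,0,-0.02,0,0],[0,0,-0.03,0,0],[0,0,-0.04,0,0],[0,0,-0.04,0,0],[0,0,-0.02,0,0],[0,0,0,0,0]]]'; python3 d.py 585.6 138.4 410;  python3 - <<'E'
from h import *
f=grab_frame("side"); save(f,"s1.png")
E
```

```text
clock: 4.28
tool_pos: [545.0, -306.5, 426.4]
tool_rot: [2.615, 1.738, 0.003]
contact_force: [-0.8, 0.0, -1.9]
finger_gap: 22.5
t 4.28 tcp [ 545.  -306.5  426.4] F [-0.8  0.  -1.9] M [-0.03 -0.    0.  ] gap 22.5 z [ 0.003 -0.    -1.   ] yang -22.8 j6 1.46
to go tool mm [ 426.  -134.8   16.3]
```

View pics/s1.png

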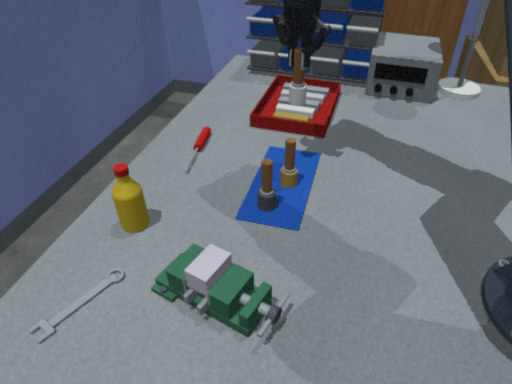

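The nylon tamper hangs upright in the gripper (298,80), brass and steel still stand. Over to the block.

```bash
python3 -m crank '[[[0.02,-0.006,0,0,0],[0.04,-0.013,0,0,0],[0.045,-0.014,0,0,0],[0.045,-0.014,0,0,0],[0.045,-0.014,0,0,0],[0.045,-0.014,0,0,0],[0.045,-0.014,0,0,0],[0.045,-0.014,0,0,0],[0.045,-0.014,0,0,0],[0.03,-0.01,0,0,0],[0.02,-0.007,0,0,0],[0,0,0,0,0]]]'; python3 d.py 585.6 138.4 370
```

```text
clock: 5.82
tool_pos: [580.1, 161.2, 411.1]
tool_rot: [-2.6, -1.735, 0.025]
contact_force: [-0.5, -0.9, -2.3]
finger_gap: 22.2
t 5.83 tcp [580.1 161.2 411.1] F [-0.5 -0.9 -2.3] M [-0.03 -0.04  0.01] gap 22.2 z [-0.022  0.004 -1.   ] yang -22.6 j6 2.23
to go tool mm [-18.7  14.7  40.9]
```

```bash
python3 -m crank '[[[-0.01,0.008,0.005,0,0],[-0.009,0.007,0.01,0,0],[0,0,0.01,0,0],[0,0,0,0,0],[0,0,0,0,0]]]'; python3 d.py 585.6 138.4 350; python3 - <<'E'
from h import *
f=grab_frame("side"); save(f,"s2.png")
P=cloud(f).reshape(-1,3); W=P[(abs(P[:,0]-585)<60)&(abs(P[:,1]-138)<60)]
i=f["img"]
t=W[(W[:,2]>80)&(W[:,2]<98)]; print("blocktop z",np.median(t[:,2]),(t.min(0)+t.max(0))/2)
t=W[(W[:,2]>125)&(W[:,2]<138)]; print("head?",len(t),t.min(0),t.max(0))
E
```

```text
clock: 6.45
tool_pos: [585.6, 133.7, 382.5]
tool_rot: [-2.602, -1.731, 0.03]
contact_force: [0.6, 0.4, -1.9]
finger_gap: 22.7
t 6.45 tcp [585.6 133.7 382.5] F [ 0.6  0.4 -1.9] M [-0.   -0.05 -0.02] gap 22.7 z [-0.025  0.003 -1.   ] yang -22.7 j6 2.19
to go tool mm [ 4.5 -1.  32.5]
blocktop z 92.31557685756727 [585.6505655  139.64373603  87.8372552 ]
head? 83 [558.43358804 129.41389669 130.20192093] [596.1324294  153.89733401 137.95727265]
```

View pics/s2.png

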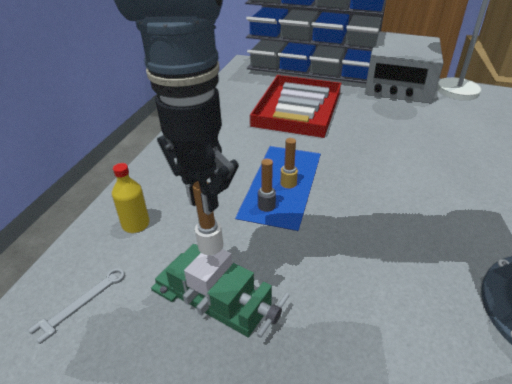

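The side view shows the tamper hanging over the block's rear part (head at 208,238). The head centre is about 6 mm off in x and 4 mm in y, so I correct that and go down.

```bash
python3 -m crank '[[[0.006,0.004,0,0,0],[0,0,0.012,0,0],[0,0,0.008,0,0],[0,0,0.003,0,0],[0,0,0,0,0]]]'; python3 d.py 591.6 138.4 346.5;python3 -m crank '[[[0,0,0.003,0,0],[0,0,0.003,0,0]]]'; python3 d.py 591.6 138.4 346.5
```

```text
clock: 7.12
tool_pos: [591.4, 138.8, 357.6]
tool_rot: [-2.601, -1.732, 0.03]
contact_force: [0.1, -0.9, -1.6]
finger_gap: 22.5
t 7.12 tcp [591.4 138.8 357.6] F [ 0.1 -0.9 -1.6] M [ 0.01 -0.07  0.01] gap 22.5 z [-0.025  0.003 -1.   ] yang -22.7 j6 2.2
to go tool mm [-0.2  0.6 11.1]
clock: 7.38
tool_pos: [591.3, 138.8, 351.8]
tool_rot: [-2.602, -1.732, 0.029]
contact_force: [0.2, -0.5, -1.7]
finger_gap: 22.4
t 7.38 tcp [591.3 138.8 351.8] F [ 0.2 -0.5 -1.7] M [0.02 0.01 0.02] gap 22.4 z [-0.024  0.003 -1.   ] yang -22.7 j6 2.2
to go tool mm [-0.3  0.5  5.3]
```

```bash
for i in 1; do python3 -m crank '[[[0,0,0.003,0,0],[0,0,0.003,0,0]]]'; python3 d.py;python3 -m crank '[[[0,0,0.003,0,0]]]'; python3 d.py;  done
```

```text
clock: 7.62
tool_pos: [591.2, 138.8, 345.7]
tool_rot: [-2.602, -1.732, 0.028]
contact_force: [-1.0, 0.3, 6.4]
finger_gap: 22.7
t 7.62 tcp [591.2 138.8 345.7] F [-1.   0.3  6.4] M [0.03 0.28 0.  ] gap 22.7 z [-0.024  0.003 -1.   ] yang -22.7 j6 2.2
clock: 7.75
tool_pos: [591.1, 138.9, 343.4]
tool_rot: [-2.602, -1.732, 0.026]
contact_force: [-2.7, 0.6, 7.4]
finger_gap: 22.9
t 7.75 tcp [591.1 138.9 343.4] F [-2.7  0.6  7.4] M [-0.08  0.59 -0.02] gap 22.9 z [-0.023  0.004 -1.   ] yang -22.7 j6 2.2
```

Contact came at the expected height and the block is moving at ~9 N. I keep pressing.

```bash
python3 -m crank '[[[0,0,0.003,0,0],[0,0,0.003,0,0]]]'; python3 d.py|cut -c1-70;python3 -m crank '[[[0,0,0.003,0,0]]]'; python3 d.py
```

```text
clock: 8.0
tool_pos: [590.6, 138.9, 339.0]
tool_rot: [-2.602, -1.733, 0.023]
contact_force: [-2.9, -0.8, 6.6]
finger_gap: 21.9
t 8.0 tcp [590.6 138.9 339. ] F [-2.9 -0.8  6.6] M [-0.23  0.69  0.02]
clock: 8.12
tool_pos: [590.4, 138.9, 336.9]
tool_rot: [-2.603, -1.733, 0.022]
contact_force: [-1.4, 0.3, 6.5]
finger_gap: 21.9
t 8.12 tcp [590.4 138.9 336.9] F [-1.4  0.3  6.5] M [-0.24  0.67  0.04] gap 21.9 z [-0.02   0.004 -1.   ] yang -22.7 j6 2.2
```

```bash
python3 -m crank '[[[0,0,0.003,0,0]]]'; python3 -m crank '[[[0,0,0.003,0,0]]]'|sed -n 2,4p; python3 -m crank '[[[0,0,0.004,0,0]]]'; python3 d.py
```

```text
clock: 8.25
tool_pos: [590.1, 138.9, 336.6]
tool_rot: [-2.603, -1.733, 0.017]
contact_force: [-8.7, -0.3, 31.9]
finger_gap: 22.4
tool_pos: [589.6, 138.9, 336.6]
tool_rot: [-2.604, -1.734, 0.013]
contact_force: [-7.9, -1.5, 26.0]
clock: 8.5
tool_pos: [588.9, 138.9, 336.5]
tool_rot: [-2.605, -1.735, 0.008]
contact_force: [-11.0, -1.5, 35.2]
finger_gap: 22.2
t 8.5 tcp [588.9 138.9 336.5] F [-11.   -1.5  35.2] M [-0.63  2.97  0.  ] gap 22.2 z [-0.011  0.007 -1.   ] yang -22.7 j6 2.2
```

Hard stop at 336.5 (≈82 mm block height) with 26–35 N held for more than 0.2 s. One more hold, then lift.

```bash
python3 -m crank '[[[0,0,0,0,0],[0,0,-0.004,0,0],[0,0,-0.01,0,0],[0,0,-0.03,0,0],[0,0,-0.03,0,0],[0,0,-0.02,0,0],[0,0,0,0,0]]]'; python3 d.py 545 -306.5 426; python3 - <<'E'
from h import *
f=grab_frame("side"); save(f,"s3.png")
P=cloud(f).reshape(-1,3); W=P[(abs(P[:,0]-585)<15)&(abs(P[:,1]-138)<25)]
t=W[(W[:,2]>70)&(W[:,2]<105)]; print("blocktop z",len(t),np.median(t[:,2]))
E
```

```text
clock: 9.38
tool_pos: [590.1, 138.1, 434.6]
tool_rot: [-2.605, -1.735, 0.008]
contact_force: [0.4, 0.1, -2.3]
finger_gap: 22.5
t 9.38 tcp [590.1 138.1 434.6] F [ 0.4  0.1 -2.3] M [-0.   -0.02 -0.03] gap 22.5 z [-0.011  0.007 -1.   ] yang -22.7 j6 2.19
to go tool mm [-427.6  129.9    5.9]
blocktop z 434 83.39737554402917
```

View pics/s3.png

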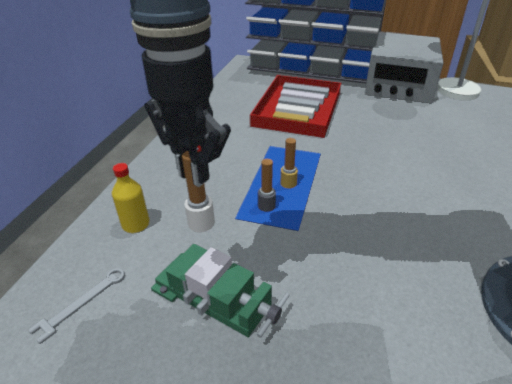

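The block has dropped ~9 mm (top now 83.4 by the same view that read 92.3), and the tamper is still upright in the grip at (200,195). I take it back to the mat.

```bash
python3 -m crank '[[[-0.02,0.006,0,0,0],[-0.04,0.012,0,0,0],[-0.045,0.014,0,0,0],[-0.045,0.014,0,0,0],[-0.045,0.014,0,0,0],[-0.045,0.014,0,0,0],[-0.045,0.014,0,0,0],[-0.045,0.014,0,0,0],[-0.04,0.012,0,0,0],[-0.02,0.006,0,0,0],[-0.01,0.002,0,0,0],[0,0,0,0,0]]]'; python3 d.py 545 -306.5 300
```

```text
clock: 10.92
tool_pos: [540.7, -297.7, 418.6]
tool_rot: [-2.595, -1.725, 0.033]
contact_force: [0.1, 0.4, -2.0]
finger_gap: 22.6
t 10.93 tcp [ 540.7 -297.7  418.6] F [ 0.1  0.4 -2. ] M [ 0.04 -0.03 -0.04] gap 22.6 z [-0.032  0.009 -0.999] yang -22.8 j6 1.47
to go tool mm [ -6.1  11.2 118.4]
```

```bash
python3 -m crank '[[[-0.006,0.011,0.02,0,0],[0,0,0.035,0,0],[0,0,0.035,0,0],[0,0,0.025,0,0],[0,0,0.015,0,0],[0,0,0,0,0],[0,0,0,0,0]]]'; python3 d.py 545 -306.5 258.5; python3 - <<'E'
from h import *
f=grab_frame("side"); save(f,"s4.png")
E
```

```text
clock: 11.8
tool_pos: [547.8, -300.9, 277.7]
tool_rot: [-2.585, -1.736, 0.034]
contact_force: [0.1, 0.2, -1.9]
finger_gap: 22.8
t 11.8 tcp [ 547.8 -300.9  277.7] F [ 0.1  0.2 -1.9] M [ 0.02 -0.04 -0.01] gap 22.8 z [-0.034  0.011 -0.999] yang -22.2 j6 1.46
to go tool mm [-6.2  0.2 19.2]
```

View pics/s4.png

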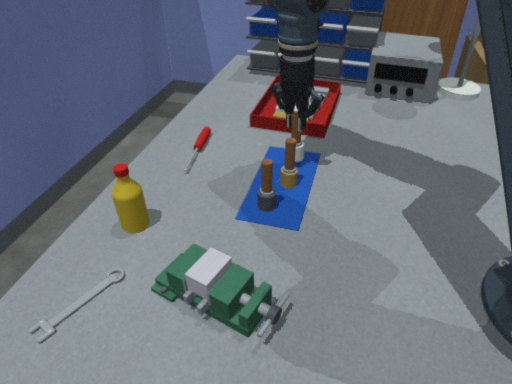

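The tamper hangs just above the far end of the mat (297,148), clear of brass (290,165). I lower it slowly to contact.

```bash
python3 -m crank '[[[-0.005,0,0.006,0,0],[0,0,0.004,0,0],[0,0,0.001,0,0],[0,0,0,0,0]]]'; python3 d.py 545 -306.5 258.5; python3 -m crank '[[[0,0,0.002,0,0],[0,0,0.002,0,0]]]'; python3 d.py
```

```text
clock: 12.35
tool_pos: [545.8, -306.1, 267.5]
tool_rot: [-2.587, -1.737, 0.032]
contact_force: [0.7, -0.1, -1.4]
finger_gap: 22.4
t 12.35 tcp [ 545.8 -306.1  267.5] F [ 0.7 -0.1 -1.4] M [ 0.04 -0.08 -0.01] gap 22.4 z [-0.031  0.01  -0.999] yang -22.2 j6 1.45
to go tool mm [-0.7 -0.3  9. ]
clock: 12.6
tool_pos: [545.8, -306.1, 263.6]
tool_rot: [-2.587, -1.737, 0.031]
contact_force: [-0.2, 0.2, -2.1]
finger_gap: 22.0
t 12.6 tcp [ 545.8 -306.1  263.6] F [-0.2  0.2 -2.1] M [-0.05 -0.01 -0.  ] gap 22.0 z [-0.031  0.01  -0.999] yang -22.2 j6 1.45
```

```bash
python3 -m crank '[[[0,0,0.002,0,0],[0,0,0.002,0,0]]]'; python3 d.py;python3 -m crank '[[[0,0,0.001,0,0]]]'; python3 d.py
```

```text
clock: 12.85
tool_pos: [545.6, -306.0, 259.4]
tool_rot: [-2.587, -1.737, 0.031]
contact_force: [-0.5, -0.5, -1.7]
finger_gap: 22.2
t 12.85 tcp [ 545.6 -306.   259.4] F [-0.5 -0.5 -1.7] M [-0.01 -0.05 -0.04] gap 22.2 z [-0.03   0.01  -0.999] yang -22.2 j6 1.45
clock: 12.98
tool_pos: [545.6, -306.0, 258.8]
tool_rot: [-2.588, -1.738, 0.031]
contact_force: [-2.3, 0.8, 10.0]
finger_gap: 22.5
t 12.97 tcp [ 545.6 -306.   258.8] F [-2.3  0.8 10. ] M [0.33 0.68 0.02] gap 22.5 z [-0.03   0.009 -1.   ] yang -22.2 j6 1.45
```

```bash
python3 -m crank '[[[0,0,0,0,0.32],[0,0,0,0,0.4],[0,0,0,0,0.6],[0,0,0,0,0.8],[0,0,0,0,1],[0,0,0,0,1],[0,0,0,0,1]]]' 20; python3 d.py; python3 - <<'E'
from h import *
f=grab_frame("wrist"); save(f,"w2.png"); P=cloud(f).reshape(-1,3)
t=P[(P[:,2]>119)&(P[:,2]<130)&(np.hypot(P[:,0]-543,P[:,1]+305)<30)]
print(len(t),(t.min(0)+t.max(0))/2 if len(t) else 0)
E
```

```text
clock: 13.85
tool_pos: [545.8, -306.1, 259.2]
tool_rot: [-2.588, -1.738, 0.03]
contact_force: [-0.8, 0.1, -0.2]
finger_gap: 85.0
t 13.85 tcp [ 545.8 -306.1  259.2] F [-0.8  0.1 -0.2] M [-0.01 -0.07 -0.03] gap 85.0 z [-0.029  0.009 -1.   ] yang -22.2 j6 1.45
1914 [ 536.78179325 -303.40791414  122.22059417]
```

View pics/w2.png

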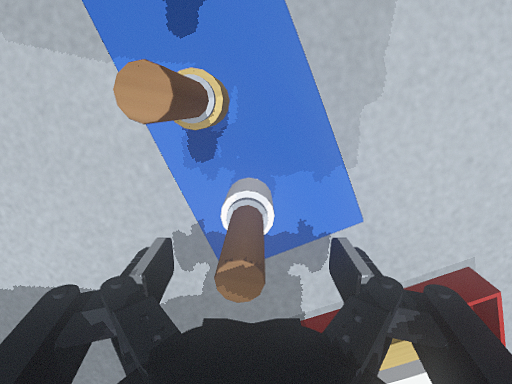

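The tamper stands free between the open fingers, foot on the mat at (247,205). I rise straight up and check.

```bash
python3 -m crank '[[[0,0,-0.02,0,1],[0,0,-0.03,0,1],[0,0,-0.04,0,1],[0,0,-0.04,0,1],[0,0,-0.03,0,1],[0,0,0,0,1],[-0.05,0,0,0,1],[-0.05,0,0,0,1],[-0.05,0,0,0,1],[0,0,0,0,1],[0,0,0,0,1],[0,0,0,0,1]]]'; python3 d.py; python3 - <<'E'
from h import *
f=grab_frame("top"); save(f,"t2.png"); P=cloud(f)
for n,(x,y) in dict(steel=(560.5,-121),brass=(534,-214.5),nylon=(537,-304)).items():
    W=P.reshape(-1,3); t=W[(W[:,2]>118)&(W[:,2]<132)&(np.hypot(W[:,0]-x,W[:,1]-y)<30)]; print(n,len(t),((t.min(0)+t.max(0))/2).round(1))
k=P.reshape(-1,3);k=k[(abs(k[:,0]-585)<12)&(abs(k[:,1]-138)<15)];print("block z",np.nanmedian(k[:,2]))
g=grab_frame("side"); P=cloud(g).reshape(-1,3)
k=P[(abs(P[:,0]-537)<28)&(abs(P[:,1]+304)<28)]
for a,b in((12,40),(60,85),(90,118)):
    t=k[(k[:,2]>a)&(k[:,2]<b)]; print(a,b,len(t),np.median(t,0).round(1) if len(t) else "")
E
```

```text
clock: 15.4
tool_pos: [493.0, -448.2, 418.3]
tool_rot: [-2.58, -1.738, 0.033]
contact_force: [-0.4, 0.5, 0.2]
finger_gap: 85.5
t 15.4 tcp [ 493.  -448.2  418.3] F [-0.4  0.5  0.2] M [-0.11 -0.03 -0.02] gap 85.5 z [-0.035  0.014 -0.999] yang -22.1 j6 1.22
steel 105 [ 560.2 -120.7  124.1]
brass 105 [ 533.7 -214.3  123. ]
nylon 111 [ 535.8 -303.5  123.3]
block z 81.72273615480083
12 40 87 [ 526.4 -289.2   26.1]
60 85 62 [ 532.  -295.4   73.1]
90 118 101 [ 534.9 -295.   103.7]
```

View pics/t2.png

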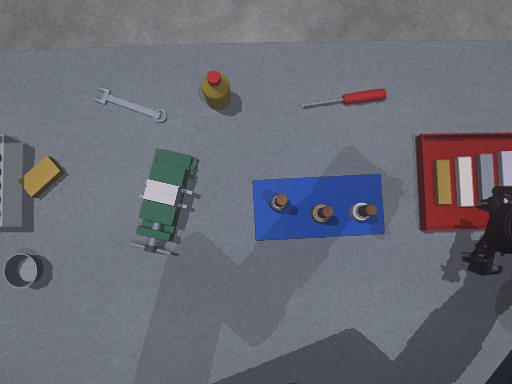

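The top view shows all three tampers upright on the mat (nylon at 363,212), the block at 81.7 mm and the arm clear. I hand the job in.

```bash
python3 -c "
from workcell import close_job
print(close_job())"
```

```text
the job is handed in; nothing more can be done
None
```

I pressed the block down with the nylon tamper's head until it stopped hard. Then I stood the tamper back on the blue mat and handed the job in at about 15.4 s; `close_job()` gives no verdict.

- **Pressing:** contact came at the expected height, the block slid at about 9 N, and after the hard stop the wrist read 26–35 N in three successive readings.
- **Block height:** the top view now reads 81.7 mm against 82 mm when bedded. The side view fell from 92.3 to 83.4 mm; it reads about 1.5 mm higher than the top view. The force on each parallel can't be read directly, so bedding on both is inferred from the height and the hard stop.
- **Tampers:** the nylon one stands near (536, -304), about 8 mm from where it started, its handle top at 123 mm against the expected 124 mm. Brass and steel are upright and have not moved.
- **Robot:** the arm and gripper are clear of everything, and the wrist force is near zero.

The tool leaned up to 2° during the moves. That put about 11 N sideways on the tamper at the end of the press, with no visible harm.

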